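Tension release on the aquarium window-cleaner drive

ROBOT

A 6-joint arm with a two-finger parallel gripper is mounted at the origin on the work surface. World frame = base frame: x ahead of the robot, y to its left, z up, the work surface at z = 0. Lengths are in m, angles in rad, forces in N, time in s.
With the tool pointing down it reaches from about 0.3 to 0.875 m from the base axis. Payload 6.4 kg.
Tool frame: the origin (TCP) lies at the very end of the fingers, on their centre line; the grasp point (between the pads) lies 19 mm behind it (bot.tcp_to_grasp is the distance from the TCP to the grasp point, in m); z points along the fingers, y is the line along which they close (so a half turn about z gives the same grasp; the last joint's range is limited). The gripper opens to 85 mm and grips with 20 to 120 N. Pads are 22 mm wide; open, the fingers measure 114 mm over their backs; the gripper's body (76 mm by 85 mm) begins 54 mm behind the grasp point. The pads swing forward as they close: fully open they stand 13 mm farther back than shut.
Start: joints at [0.946, 0.181, 1.607, -0, 1.354, -0.206], TCP at [0.234, 0.525, 0.209] pointing down, gripper open.
Joint ranges: [-2.99, 2.99], [-0.89, 2.07], [0.3, 2.58], [-1.14, 4.28], [0, 2.63], [-3.12, 3.12]. Speed limits (rad/s): [2.57, 2.57, 3.01, 3.14, 3.14, 3.14].

INTERFACE

Orientations are given as a 3x3 rotation matrix whose columns are the frame's x, y, z axes.
In Python, from plant import bot gives the robot as it stands.
- The arm moves only by the tool servo_tool, never from a script. Its argument "increments" is a list of rows, each an object of numbers: "x", "y", "z": the shift along the tool's x, y, z in units of 0.1 m (1.0 is 0.1 m); "roll": the turn about the tool's z in units of 2 rad (1.0 is 2 rad). A call has 1 to 20 rows; each row is the pose to reach, as a shift and turn from the pose commanded when the call began, along the tool's axes at that moment; what a row does not reach only later rows make up. A row lasts 1/8 s, in which the tool goes at most 62.5 mm and 10.7 degrees, less where a joint would pass 70% of its speed; a pose out of reach is approached as far as the arm can. A call with a number of a shift or a turn outside -1 to 1 is refused whole. A call with a gripper value outside its range is refused whole. "grip" is the closure, from -1 (fully open) to 1 (shut), set as the call begins (left out, the last holds). The fingers move at their own pace and stop on an object; "squeeze" is the grip in N (left out, the last holds). Time passes only in rows, so rows that repeat a pose let the fingers close. It gives the time, the measured TCP pose, the force, the opening and the grip force at its end, in the units of the state.
- bot.state(): the state, without advancing time (a new reading comes with each control period).
- bot.snapshot(name): name is "scene" or "top" or "wrist"; returns the picture (384x512x3 uint8, red, green, blue); there is no depth.
- bot.camera_model(name): a dict with "fov_y" (degrees; the focal length in pixels is half the picture's height over the tangent of half this angle, whatever the lens; pixels are square), "cx", "cy" (the principal point, pixels), "origin" and "attitude" of the camera in the world; the wrist camera has in their place "tool_from_camera" (4x4, takes a point from camera to tool coordinates, whose origin is the TCP and whose axes are the flange's). Camera axes: x right, y up, looking along -z (the intrinsics and any distortion apply to the point x, -y, -z); pixel columns grow to the right and rows downward; lengths in m; the calibration is good to about 2 mm. A picture is of the moment at which its call begins: read the wrist's pose just before it. camera_model takes no time and is no camera call.
- bot.finish_job(): hands the job in; it is judged then, once.
The state is a dict: "t": time; "joint_pos": joint angles; "joint_velocities": joint speeds; "joint_torque": joint torques, N m; "ee_pos": TCP position; "eef_rot": TCP orientation; "wrist_force": force on the tool from outside, world axes, zero at the start; "moment": the same for the moment, N m; "finger_gap": opening from 0.0 (shut) to 1.0 (fully open); "grasp_force": force on a finger pad.
Only numpy, scipy, OpenCV 4.12 (cv2) and the standard library are available. Lean on these libraries where they do the work, as an engineer would, in place of code of your own. Each camera call takes 0.05 s, during which the arm holds its last target. There are 200 camera calls.

TASK

The aquarium's window-cleaner drive needs its belt fitted: slide the blue-tabbed pawl slider along its track, nose under the yellow bridge, until it is fully home at its stop. Then push the sprung red tensioner arm back by its black post until the brass pawl clicks in behind the arm's tooth, go a little further so that the arm no longer leans on the pawl, and finish while still holding the arm there against its spring. Leave the slider home and do not disturb the jar, the cone or what lies in the tray.

Things in the scene. Friction and masses are not known exactly. Their poses are not given: they have to be found in the camera images.
- drive: Belt drive fixed to the shelf: grey plate 240 x 360 mm, 12 mm thick, carrying the parts below. Origin on the shelf surface; the plate spans x -90..+150, y -220..+140 mm of its own frame, z up. All x and y below are in this frame, heights are above the shelf. Black motor (x +70..+140, y +60..+130) and blue idler block (x +5, y +112) at the +y end, under 70 mm high.
- bridge (a point): Top centre of the fixed yellow bridge over the slider's track, at drive x +82, y -75: its strap spans y -85..-65 and x +28..+136 mm, top at 58 mm, underside at 52 mm.
- pawl_slider (a joint): Position of the aluminium pawl slider on its track in m: 0 fully drawn back, 0.060 home at its stop; grows as it moves along the drive's +y. Captive on the track, starts between 0 and 0.022, moves against about 6 N of friction and stays where it is left.
- tab_top (a point): Top centre of the blue grip tab on the slider: 14 mm wide in x, 26 mm long in y (sliding direction), top at 66 mm, foot at 28 mm height, where it stands on the slider's flat bar (44 mm wide in x). When home the tab's front face is 37 mm short of the bridge; only the slider's nose goes under.
- tensioner (a joint): Angle of the red arm in rad: 0 at rest, held there by its spring; grows as the arm turns clockwise seen from above, the post moving roughly to the drive's +y. With the slider home the pawl clicks in at about 0.51; let go, the arm then falls back onto it at 0.465 (without a click, to 0). Hard stop at 0.85. Push at the post: about 4 N at rest to 8 to 11 N at 0.65.
- tensioner_pivot (a point): Vertical pivot axis of the tensioner arm, at 36 mm height; the pivot is at drive x +50, y 0. It does not move.
- post_top (a point): Top centre of the black round post on the free end of the red arm, 110 mm from the pivot: 20 mm in diameter, top at 100 mm, foot at 58 mm where a white pulley 38 mm in diameter (42 to 58 mm height) lies beneath it. At rest it is at drive x -53, y -38.
- pawl (a joint): Angle of the small brass spring pawl (46 mm long, at 31 to 42 mm height) on the slider's nose, in rad: 0 dropped in fully, larger while the arm's tooth pushes it aside (about 0.15 at most); it snaps back to near 0 at the click.
- jar: White ceramic jar with blue lid, 88 mm in diameter, 116 mm high; origin under its centre. Bystander.
- cone: Blue feeding cone standing on its 84 mm rim, 100 mm high; origin under its centre. Bystander.
- tray: Black plastic pull-out tray, 280 x 160 mm, 37 mm high, fixed; origin under its centre. It holds the tong and the scraper head. Bystander.
- tong: Steel feeding tong, 200 mm long, lying in the tray. Bystander.
- scraper: Green algae scraper head, 50 x 90 mm, 26 mm high, lying in the tray. Bystander.

How it is judged:
On the way, in this order (a step that is already met when the one before it is completed fails the run):
1. the pawl slider is home (within 3 mm of its stop) (value of joint pawl_slider above 0.057 m), for 0.2 s.
2. the arm is pushed past the click with the slider home and the pawl dropped in behind the tooth (value of joint tensioner above 0.49 rad and value of joint pawl below 0.03 rad and value of joint pawl_slider above 0.057 m), for 0.2 s.
At the end, for the whole second after the job is handed in: Tensioner arm at rest above 0.49 rad (off the pawl, on which it would rest at 0.465), held there by the fingers with more than 2 N; pawl dropped in (below 0.03 rad); pawl slider home (above 0.057 m) (all of step 2 and velocity of joint tensioner between -0.1 and 0.1 rad/s and contact force between the fingers and tensioner above 2 N); the arm keeps its last pose, push and grip.
It fails at once if the jar, the cone, the tong or the scraper head is shifted by more than 30 mm (distance of any of jar, cone, tong, scraper from where it was at the start of the episode above 0.03 m).
It also fails if it takes over 48 s, if anything falls off the work surface, if the arm or the gripper's body presses on something with over 40 N, if the wrist force passes 120 N, or if a joint passes its speed limit or range.

## Working session

There is one attempt and no reset: what is moved stays moved. The work goes in short steps, Python scripts to look and compute and a tool call to move; the robot and the scene stay as the last step left them, time stands still between calls to the robot, and variables do not carry over. Pictures are saved under pics/ and viewed, at most 10 in all, crops included, and the job is handed in when it is done.

Besides the shell and the picture viewer there is one more tool, called after "Call:" as name([rows], argument=value, ...), one row to a line, values as JSON. servo_tool: Moves the arm, as the interface text tells. Its arguments: {"type":"object","properties":{"increments":{"type":"array"},"grip":{"type":"number"},"squeeze":{"type":"number"}},"required":["increments"]}

```bash
mkdir -p pics; python3 - <<'E'
from plant import bot
import cv2,numpy as np
a=bot.snapshot("scene");b=bot.snapshot("top")
cv2.imwrite("pics/s.png",a[...,::-1]);cv2.imwrite("pics/t.png",b[...,::-1])
for n in("scene","top","wrist"):print(n,bot.camera_model(n))
s=bot.state();print(s)
E
```

```text
scene {'fov_y': 55.60909754908564, 'cx': 254.27065027152355, 'cy': 189.7001691801792, 'origin': array([ 1.06876659, -0.45484444,  0.7766378 ]), 'attitude': array([[ 0.6691624 , -0.52741235,  0.52350539],
       [ 0.74285618,  0.45612453, -0.49001542],
       [ 0.01965654,  0.71678911,  0.6970129 ]])}
top {'fov_y': 43.797693949312475, 'cx': 260.6016843588567, 'cy': 197.62361852079678, 'origin': array([0.47123521, 0.02717024, 1.36371692]), 'attitude': array([[ 0.0188196 ,  0.99658385, -0.08041426],
       [-0.99978248,  0.01803471, -0.01047578],
       [-0.00898975,  0.08059392,  0.99670648]])}
wrist {'fov_y': 65.51226361809124, 'cx': 251.71660536754308, 'cy': 191.65882040525412, 'tool_from_camera': array([[-1.09083396e-03,  9.62950703e-01,  2.69675273e-01,
         6.69916731e-02],
       [ 9.99999177e-01,  1.23261127e-03, -3.56394653e-04,
         1.53428581e-04],
       [-6.75595263e-04,  2.69674662e-01, -9.62951255e-01,
        -1.64732619e-01],
       [ 0.00000000e+00,  0.00000000e+00,  0.00000000e+00,
         1.00000000e+00]])}
{'t': 0.1, 'joint_pos': array([ 9.45672999e-01,  1.81452605e-01,  1.60788751e+00, -2.52004103e-05,
        1.35383024e+00, -2.06331082e-01]), 'joint_velocities': array([-0.00010421, -0.00370007, -0.00293093,  0.0015814 , -0.00133022,
        0.0008916 ]), 'joint_torque': array([ 2.89325235e-04, -4.45876908e+01, -3.52236772e+01, -3.54831636e-04,
        4.12986192e-03, -4.00461556e-05]), 'ee_pos': array([0.23351923, 0.52486614, 0.20839214]), 'eef_rot': array([[-9.13582827e-01,  4.06651696e-01, -9.03311792e-04],
       [ 4.06652589e-01,  9.13581960e-01, -1.29374652e-03],
       [ 2.99145140e-04, -1.54927868e-03, -9.99998755e-01]]), 'wrist_force': array([-0.33668235,  0.34351801,  0.55485546]), 'moment': array([-0.00924433,  0.03842411, -0.01140193]), 'grasp_force': 0.0, 'finger_gap': 0.9973002661254712}
```

View pics/s.png

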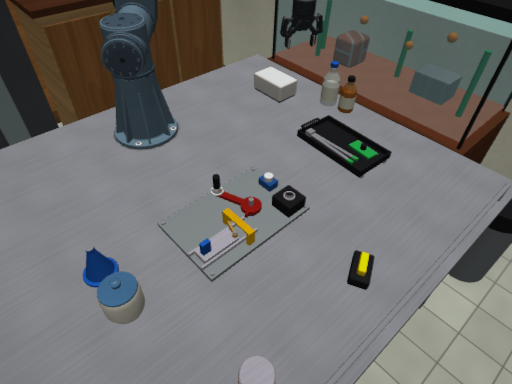

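View pics/t.png

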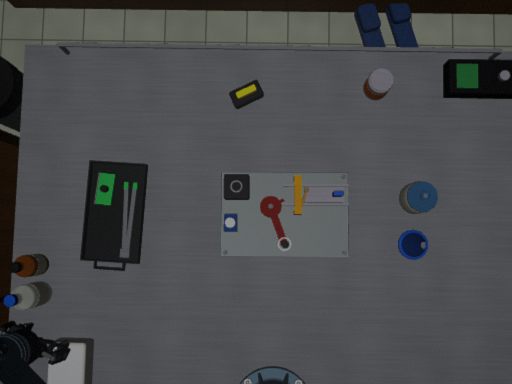

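The scene view shows the drive in mid-table. In the top view the tab is at about (338,194), the bridge at (298,195), the post at (284,243), the arm pivot at (271,207), and the plate spans about (221..349, 173..257). Drive +y runs left in the image, which is roughly world +y.

```bash
cat > h.py <<'E'
import numpy as np,cv2
from plant import bot
def ray(n,uv,z,st=None):
    m=bot.camera_model(n);f=192/np.tan(np.radians(m["fov_y"]/2))
    d=np.array([(uv[0]-m["cx"])/f,-(uv[1]-m["cy"])/f,-1])
    if n=="wrist":
        T=m["tool_from_camera"];R=st["eef_rot"]@T[:3,:3];o=st["ee_pos"]+st["eef_rot"]@T[:3,3]
    else: R=m["attitude"];o=m["origin"]
    d=R@d;return o+d*(z-o[2])/d[2]
def blobs(img,lo,hi,roi,amin=10):
    h=cv2.cvtColor(img,cv2.COLOR_RGB2HSV);k=cv2.inRange(h,lo,hi)
    M=np.zeros_like(k);x0,y0,x1,y1=roi;M[y0:y1,x0:x1]=k[y0:y1,x0:x1]
    c,_=cv2.findContours(M,cv2.RETR_EXTERNAL,cv2.CHAIN_APPROX_NONE)
    return [(cv2.contourArea(q),q) for q in c if cv2.contourArea(q)>=amin]
E
python3 - <<'E'
from h import *
im=cv2.imread("pics/t.png")[...,::-1].copy()
roi=(215,165,355,262)
for nm,lo,hi,z in(("tab",(105,120,50),(125,255,255),.066),("bridge",(15,150,100),(28,255,255),.058),("red",(0,150,60),(6,255,255),.04)):
    for a,q in blobs(im,lo,hi,roi):
        r=cv2.minAreaRect(q);m=cv2.moments(q);c=(m["m10"]/m["m00"],m["m01"]/m["m00"])
        print(nm,a,r,c,ray("top",c,z).round(4))
# plate
h=cv2.cvtColor(im,cv2.COLOR_RGB2HSV);print(h[240,320],h[280,320],h[240,360])
print([list(im[215+5*i,340]) for i in range(12)])
for uv in((221,173),(349,173),(349,257),(221,257)):print(ray("top",uv,.012).round(4))
cv2.imwrite("pics/c.png",cv2.resize(im[165:262,215:355],None,fx=5.5,fy=5.5,interpolation=cv2.INTER_CUBIC)[...,::-1])
E
```

```text
tab 86.5 ((230.0, 222.5), (17.0, 12.0), 90.0) (230.4277456647399, 222.97302504816952) [0.5054 0.1214 0.066 ]
tab 33.0 ((337.5, 193.0), (4.0, 9.0), 90.0) (337.86868686868684, 193.03030303030303) [ 0.5923 -0.1694  0.066 ]
bridge 244.0 ((300.0, 194.0), (38.0, 12.0), 90.0) (297.9460382513661, 194.23224043715845) [ 0.5878 -0.0613  0.058 ]
red 410.0 ((272.0, 217.0), (40.0, 22.0), 90.0) (272.490650406504, 211.66747967479674) [0.5396 0.0074 0.04  ]
[ 90  15 103] [116  19  92] [110  17  90]
[[np.uint8(95), np.uint8(101), np.uint8(102)], [np.uint8(96), np.uint8(101), np.uint8(102)], [np.uint8(95), np.uint8(100), np.uint8(101)], [np.uint8(95), np.uint8(99), np.uint8(101)], [np.uint8(98), np.uint8(102), np.uint8(103)], [np.uint8(96), np.uint8(102), np.uint8(103)], [np.uint8(97), np.uint8(101), np.uint8(101)], [np.uint8(97), np.uint8(100), np.uint8(102)], [np.uint8(96), np.uint8(102), np.uint8(104)], [np.uint8(82), np.uint8(83), np.uint8(88)], [np.uint8(82), np.uint8(83), np.uint8(88)], [np.uint8(82), np.uint8(83), np.uint8(86)]]
[0.6487 0.1557 0.012 ]
[ 0.6552 -0.2089  0.012 ]
[ 0.4176 -0.2098  0.012 ]
[0.4107 0.1496 0.012 ]
```

View pics/c.png

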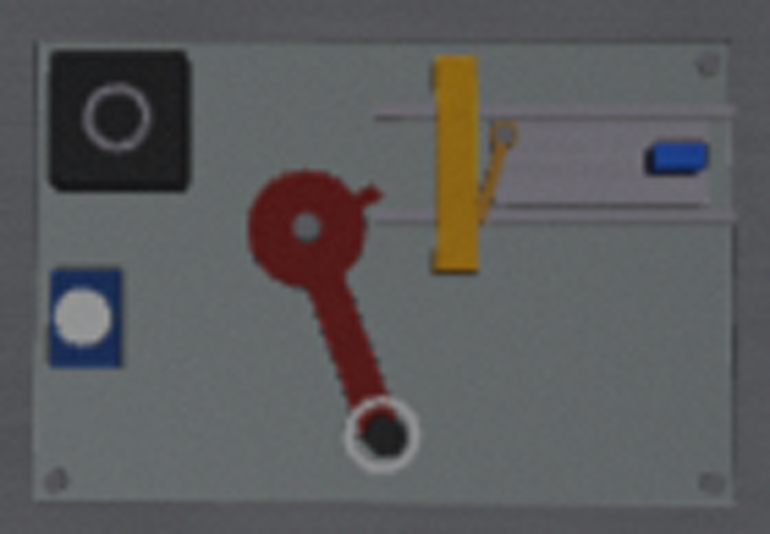

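The crop shows the drive turned by only about 1°: pivot at (306,227) in the crop, post top at (385,437), tab top at (682,157). That puts the drive origin near world (0.503, 0.0115) with a yaw of about 0.0185, and the slider at about 13 mm. I'll grip the tab across x, with the tool's y along drive x, and head there now.

Call:
servo_tool([
  {"x": -0.5, "y": -0.4},
  {"x": -1, "y": -0.8},
  {"x": -1, "y": -0.8},
])

```text
validation failed for argument at $.in...
```

Call:
servo_tool([
  {"x": -0.5, "y": -0.4, "z": 0.0, "roll": 0.0},
  {"x": -0.99, "y": -0.8, "z": 0.0, "roll": 0.0},
  {"x": -0.99, "y": -0.8, "z": 0.0, "roll": 0.0},
])

```text
t: 0.48
ee_pos: [0.293, 0.409, 0.2087]
eef_rot: [[-0.912, 0.411, -0.0], [0.411, 0.912, -0.001], [-0.0, -0.001, -1.0]]
wrist_force: [-0.0, 0.7, 0.6]
finger_gap: 0.998
grasp_force: 0.0
```

Call:
servo_tool([
  {"x": -0.5, "y": -0.4, "z": 0.0, "roll": 0.0},
  {"x": -1.0, "y": -0.8, "z": 0.0, "roll": 0.0},
  {"x": -1.0, "y": -0.8, "z": 0.0, "roll": 0.0},
])

```text
t: 0.85
ee_pos: [0.3521, 0.2959, 0.2091]
eef_rot: [[-0.912, 0.411, 0.0], [0.411, 0.912, -0.0], [-0.0, -0.0, -1.0]]
wrist_force: [-0.9, 0.1, -0.4]
finger_gap: 1.002
grasp_force: 0.0
```

Call:
servo_tool([
  {"x": -0.5, "y": -0.4, "z": 0.0, "roll": 0.0},
  {"x": -1.0, "y": -0.8, "z": 0.0, "roll": 0.0},
  {"x": -1.0, "y": -0.8, "z": 0.0, "roll": 0.0},
])

```text
t: 1.23
ee_pos: [0.4109, 0.1826, 0.2092]
eef_rot: [[-0.912, 0.411, 0.0], [0.411, 0.912, -0.0], [-0.0, 0.0, -1.0]]
wrist_force: [0.2, 0.0, 0.9]
finger_gap: 1.001
grasp_force: 0.0
```

Call:
servo_tool([
  {"x": -0.5, "y": -0.4, "z": 0.0, "roll": 0.0},
  {"x": -1.0, "y": -0.8, "z": 0.0, "roll": 0.0},
  {"x": -1.0, "y": -0.8, "z": 0.0, "roll": 0.0},
])

```text
t: 1.6
ee_pos: [0.4696, 0.0696, 0.2091]
eef_rot: [[-0.912, 0.41, 0.0], [0.41, 0.912, 0.0], [-0.0, 0.0, -1.0]]
wrist_force: [-0.0, 0.9, -0.3]
finger_gap: 0.997
grasp_force: 0.0
```

Call:
servo_tool([
  {"x": -0.5, "y": -0.4, "z": 0.0, "roll": 0.1},
  {"x": -1.0, "y": -0.8, "z": 0.0, "roll": 0.18},
  {"x": -1.0, "y": -0.8, "z": 0.0, "roll": 0.27},
  {"x": -1.0, "y": -0.8, "z": 0.0, "roll": 0.36},
  {"x": -1.0, "y": -0.8, "z": 0.0, "roll": 0.45},
  {"x": -1.0, "y": -0.8, "z": 0.0, "roll": 0.54},
  {"x": -1.0, "y": -0.8, "z": 0.0, "roll": 0.567},
  {"x": -1.0, "y": -0.8, "z": 0.0, "roll": 0.567},
])

```text
t: 2.6
ee_pos: [0.527, -0.0402, 0.2089]
eef_rot: [[-0.021, 1.0, -0.001], [1.0, 0.021, 0.001], [0.001, -0.001, -1.0]]
wrist_force: [0.2, 0.2, -0.2]
finger_gap: 1.0
grasp_force: 0.0
```

Call:
servo_tool([
  {"x": -0.5, "y": 0.3, "z": 0.0, "roll": 0.0},
  {"x": -1.0, "y": 0.6, "z": 0.2, "roll": 0.0},
  {"x": -1.0, "y": 0.6, "z": 0.2, "roll": 0.0},
  {"x": -1.0, "y": 0.6, "z": 0.2, "roll": 0.0},
], grip=-0.2)

```text
t: 3.1
ee_pos: [0.5886, -0.1404, 0.1886]
eef_rot: [[-0.02, 1.0, -0.001], [1.0, 0.02, 0.001], [0.001, -0.001, -1.0]]
wrist_force: [-0.7, 0.5, 0.6]
finger_gap: 0.599
grasp_force: 0.0
```

```bash
python3 - <<'E'
from h import *
s=bot.state();w=bot.snapshot("wrist");cv2.imwrite("pics/w1.png",w[...,::-1]);np.savez("w1.npz",p=s["ee_pos"],R=s["eef_rot"])
print(s["ee_pos"],s["finger_gap"])
for nm,lo,hi,z in(("tab",(105,120,110),(125,255,255),.066),("bridge",(15,150,100),(28,255,255),.058)):
    for a,q in blobs(w,lo,hi,(0,0,512,384),150):
        r=cv2.minAreaRect(q);print(nm,a,r,ray("wrist",r[0],z,s).round(4))
E
```

```text
[ 0.58862939 -0.14036318  0.18862013] 0.598912899326324
tab 274.5 ((254.0, 207.5), (23.0, 12.0), 90.0) [ 0.5926 -0.1692  0.066 ]
bridge 2263.5 ((251.5, 94.49999237060547), (112.99998474121094, 20.999996185302734), -0.0) [ 0.5881 -0.0598  0.058 ]
```

View pics/w1.png

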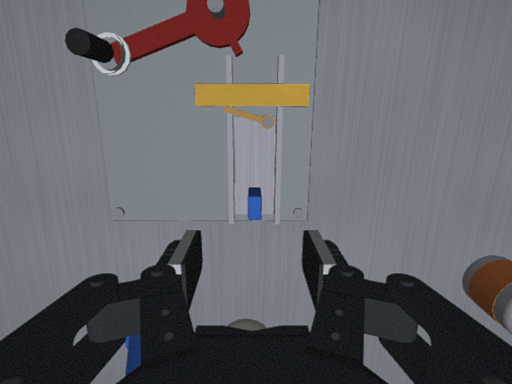

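The wrist view shows the tab's top at (254,207), its dark front face above it, and the open pads centred on about column 252. The tab centre (0.592, -0.169) agrees with the top view.

Call:
servo_tool([
  {"x": -0.28, "y": 0.03, "z": 0.3, "roll": 0.0},
  {"x": -0.28, "y": 0.03, "z": 0.9, "roll": 0.0},
  {"x": -0.28, "y": 0.03, "z": 0.9, "roll": 0.0},
])

```text
t: 3.52
ee_pos: [0.5886, -0.1666, 0.0953]
eef_rot: [[-0.019, 1.0, -0.008], [1.0, 0.02, 0.005], [0.005, -0.008, -1.0]]
wrist_force: [0.2, 0.1, 1.0]
finger_gap: 0.598
grasp_force: 0.0
```

Call:
servo_tool([
  {"x": 0.0, "y": 0.0, "z": 0.3, "roll": 0.0},
  {"x": 0.0, "y": 0.0, "z": 0.58, "roll": 0.0},
  {"x": 0.0, "y": 0.0, "z": 0.58, "roll": 0.0},
])

```text
t: 3.9
ee_pos: [0.5921, -0.1685, 0.0421]
eef_rot: [[-0.019, 1.0, -0.001], [1.0, 0.019, 0.001], [0.001, -0.001, -1.0]]
wrist_force: [-0.2, -0.0, 0.5]
finger_gap: 0.599
grasp_force: 0.0
```

Call:
servo_tool([
  {"x": 0.0, "y": 0.0, "z": 0.0, "roll": 0.0},
  {"x": 0.0, "y": 0.0, "z": 0.0, "roll": 0.0},
  {"x": 0.0, "y": 0.0, "z": 0.0, "roll": 0.0},
  {"x": 0.0, "y": 0.0, "z": 0.0, "roll": 0.0},
  {"x": 0.0, "y": 0.0, "z": 0.0, "roll": 0.0},
  {"x": 0.0, "y": 0.0, "z": 0.0, "roll": 0.0},
], grip=1.0, squeeze=40)

```text
t: 4.65
ee_pos: [0.5936, -0.1706, 0.0439]
eef_rot: [[-0.018, 1.0, 0.003], [1.0, 0.018, -0.002], [-0.002, 0.003, -1.0]]
wrist_force: [-2.8, 0.6, 7.0]
finger_gap: 0.004
grasp_force: 3.9
```

The gap is about 0, so the fingers missed the tab. I'll look again.

```bash
python3 - <<'E'
from h import *
w=bot.snapshot("wrist");t=bot.snapshot("scene");s=bot.state();print(s["ee_pos"],s["wrist_force"],s["finger_gap"],s["grasp_force"])
a=cv2.resize(w[100:384,130:380],None,fx=1.6,fy=1.6);b=cv2.resize(t[190:280,150:270],None,fx=3.3,fy=3.3)
h=max(a.shape[0],b.shape[0]);P=lambda q:cv2.copyMakeBorder(q,0,h-q.shape[0],0,0,cv2.BORDER_CONSTANT)
cv2.imwrite("pics/w2.png",np.hstack([P(a),P(b)])[...,::-1])
E
```

```text
[ 0.59358441 -0.17060617  0.04393043] [-2.44895453  1.01214097  7.89642213] 0.0036110918552330912 3.9459332259684743
```

View pics/w2.png

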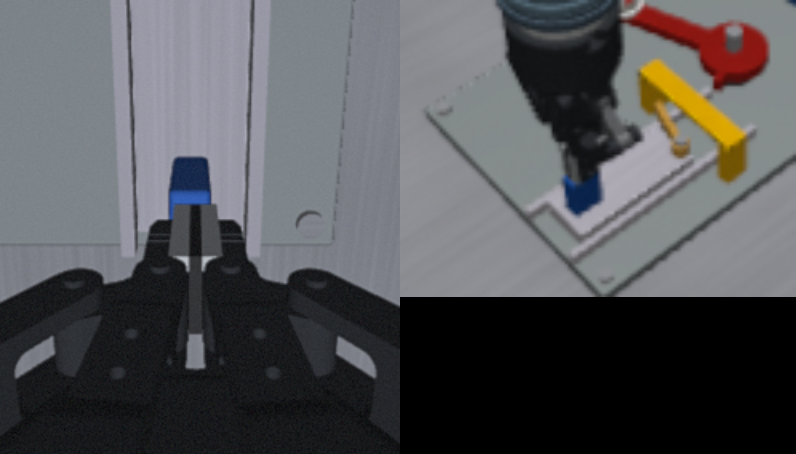

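```bash
python3 - <<'E'
from h import *
s=bot.state()
for r in(157,190,205):
  uv=(130+190/1.6,100+r/1.6)
  print(r,ray("wrist",uv,.066,s).round(4),ray("wrist",uv,.028,s).round(4))
im=bot.snapshot("top")
for a,q in blobs(im,(105,120,50),(125,255,255),(310,165,355,262),5)+blobs(im,(15,150,100),(28,255,255),(285,165,355,262),5):
  r=cv2.boundingRect(q);print(a,r,ray("top",(r[0],r[1]+r[3]/2),.066).round(4),ray("top",(r[0]+r[2],r[1]+r[3]/2),.066).round(4))
E
```

```text
157 [ 0.5927 -0.146   0.066 ] [ 0.5927 -0.1575  0.028 ]
190 [ 0.5929 -0.1569  0.066 ] [ 0.5929 -0.1714  0.028 ]
205 [ 0.593  -0.1621  0.066 ] [ 0.593  -0.1779  0.028 ]
250.5 (294, 175, 13, 39) [ 0.5861 -0.05    0.066 ] [ 0.5868 -0.0854  0.066 ]
```

The image puts the shut fingertips on top of the tab, at z of about 0.066 while the TCP reads 0.044. So the real finger ends sit about 22 mm behind the nominal TCP. The tab hasn't moved. I'll reopen, go lower while watching the force, and grip again.

Call:
servo_tool([
  {"x": 0.0, "y": 0.0, "z": -0.1, "roll": 0.0},
  {"x": 0.0, "y": 0.0, "z": -0.1, "roll": 0.0},
  {"x": 0.0, "y": 0.0, "z": -0.1, "roll": 0.0},
  {"x": 0.0, "y": 0.0, "z": 0.05, "roll": 0.0},
  {"x": 0.0, "y": 0.0, "z": 0.18, "roll": 0.0},
  {"x": 0.0, "y": 0.0, "z": 0.18, "roll": 0.0},
], grip=-0.1)

```text
t: 5.55
ee_pos: [0.5905, -0.169, 0.0206]
eef_rot: [[-0.018, 1.0, -0.004], [1.0, 0.018, 0.002], [0.002, -0.004, -1.0]]
wrist_force: [-1.0, 0.3, -0.9]
finger_gap: 0.553
grasp_force: 0.0
```

Call:
servo_tool([
  {"x": 0.0, "y": 0.0, "z": 0.0, "roll": 0.0},
  {"x": 0.0, "y": 0.0, "z": 0.0, "roll": 0.0},
  {"x": 0.0, "y": 0.0, "z": 0.0, "roll": 0.0},
  {"x": 0.0, "y": 0.0, "z": 0.0, "roll": 0.0},
  {"x": 0.0, "y": 0.0, "z": 0.0, "roll": 0.0},
], grip=1.0)

```text
t: 6.18
ee_pos: [0.5918, -0.1701, 0.0237]
eef_rot: [[-0.018, 1.0, -0.001], [1.0, 0.018, -0.0], [-0.0, -0.001, -1.0]]
wrist_force: [-5.7, 0.3, 3.5]
finger_gap: 0.154
grasp_force: 40.8
```

The tab is gripped (13 mm gap, 41 N). Now I'll slide it home.

Call:
servo_tool([
  {"x": 0.1, "y": 0.0, "z": 0.0, "roll": 0.0},
  {"x": 0.2, "y": 0.0, "z": 0.0, "roll": 0.0},
  {"x": 0.3, "y": 0.0, "z": 0.0, "roll": 0.0},
  {"x": 0.4, "y": 0.0, "z": 0.0, "roll": 0.0},
  {"x": 0.46, "y": 0.0, "z": 0.0, "roll": 0.0},
  {"x": 0.5, "y": 0.0, "z": 0.0, "roll": 0.0},
  {"x": 0.52, "y": 0.0, "z": 0.0, "roll": 0.0},
  {"x": 0.52, "y": 0.0, "z": 0.0, "roll": 0.0},
  {"x": 0.52, "y": 0.0, "z": 0.0, "roll": 0.0},
])

```text
t: 7.3
ee_pos: [0.591, -0.1197, 0.0236]
eef_rot: [[-0.018, 1.0, -0.001], [1.0, 0.018, -0.003], [-0.003, -0.001, -1.0]]
wrist_force: [-4.9, -6.2, 2.9]
finger_gap: 0.154
grasp_force: 40.5
```

Call:
servo_tool([
  {"x": 0.03, "y": 0.0, "z": 0.0, "roll": 0.0},
  {"x": 0.06, "y": 0.0, "z": 0.0, "roll": 0.0},
  {"x": 0.08, "y": 0.0, "z": 0.0, "roll": 0.0},
  {"x": 0.08, "y": 0.0, "z": 0.0, "roll": 0.0},
])

```text
t: 7.8
ee_pos: [0.5911, -0.1195, 0.0237]
eef_rot: [[-0.017, 1.0, 0.001], [1.0, 0.017, -0.013], [-0.013, 0.0, -1.0]]
wrist_force: [-6.1, -34.9, -6.6]
finger_gap: 0.151
grasp_force: 39.3
```

The slider is against its stop (35 N, no further motion). I'll relax, release and rise.

Call:
servo_tool([
  {"x": -0.08, "y": 0.0, "z": 0.0, "roll": 0.0},
  {"x": -0.08, "y": 0.0, "z": 0.0, "roll": 0.0},
])

```text
t: 8.05
ee_pos: [0.591, -0.1201, 0.0237]
eef_rot: [[-0.017, 1.0, -0.0], [1.0, 0.017, -0.002], [-0.002, -0.0, -1.0]]
wrist_force: [-5.7, -7.1, 3.0]
finger_gap: 0.156
grasp_force: 40.7
```

Call:
servo_tool([
  {"x": 0.0, "y": 0.0, "z": 0.0, "roll": 0.0},
  {"x": 0.0, "y": 0.0, "z": 0.0, "roll": 0.0},
  {"x": 0.0, "y": 0.0, "z": 0.0, "roll": 0.0},
  {"x": 0.0, "y": 0.0, "z": -0.3, "roll": 0.0},
  {"x": 0.0, "y": 0.0, "z": -0.8, "roll": 0.0},
  {"x": 0.0, "y": 0.0, "z": -1.0, "roll": 0.0},
  {"x": 0.0, "y": 0.0, "z": -1.0, "roll": 0.0},
], grip=-0.1)

```text
t: 8.93
ee_pos: [0.5926, -0.1181, 0.1248]
eef_rot: [[-0.018, 1.0, 0.003], [1.0, 0.018, -0.001], [-0.001, 0.003, -1.0]]
wrist_force: [-1.4, -1.0, -0.0]
finger_gap: 0.552
grasp_force: 0.0
```

Call:
servo_tool([
  {"x": 0.0, "y": -0.3, "z": -0.3, "roll": 0.0},
  {"x": 0.0, "y": -0.6, "z": -0.5, "roll": 0.0},
  {"x": 0.0, "y": -0.9, "z": -0.5, "roll": 0.0},
  {"x": 0.0, "y": -0.9, "z": -0.5, "roll": 0.0},
])

```text
t: 9.43
ee_pos: [0.4991, -0.1187, 0.1711]
eef_rot: [[-0.017, 1.0, -0.003], [1.0, 0.017, 0.002], [0.002, -0.003, -1.0]]
wrist_force: [0.8, 0.4, 0.2]
finger_gap: 0.549
grasp_force: 0.0
```

```bash
python3 - <<'E'
from h import *
s=bot.state();w=bot.snapshot("wrist");cv2.imwrite("pics/w3.png",w[...,::-1])
print(s["ee_pos"],s["finger_gap"],s["joint_pos"])
for nm,lo,hi,z in(("tab",(105,120,110),(125,255,255),.066),("bridge",(15,150,100),(28,255,255),.058),("post",(0,0,0),(180,120,35),.1)):
    for a,q in blobs(w,lo,hi,(0,0,512,384 if nm!="post" else 210),120):
        r=cv2.minAreaRect(q);print(nm,a,r,ray("wrist",r[0],z,s).round(4))
E
```

```text
[ 0.4990701  -0.11874978  0.17114883] 0.5493952023246028 [-4.65280823e-01  8.32374402e-02  1.79660876e+00 -1.99488052e-05
  1.26542758e+00 -4.82564078e-01]
tab 326.0 ((349.8470458984375, 186.4882354736328), (14.035460472106934, 26.0001163482666), 4.398705005645752) [ 0.5916 -0.1195  0.066 ]
bridge 2473.0 ((350.0, 120.5), (21.0, 120.0), 90.0) [ 0.5881 -0.0599  0.058 ]
post 139.5 ((202.137939453125, 77.3448257446289), (14.443708419799805, 22.847320556640625), 23.198591232299805) [ 0.4618 -0.0292  0.1   ]
```

View pics/w3.png

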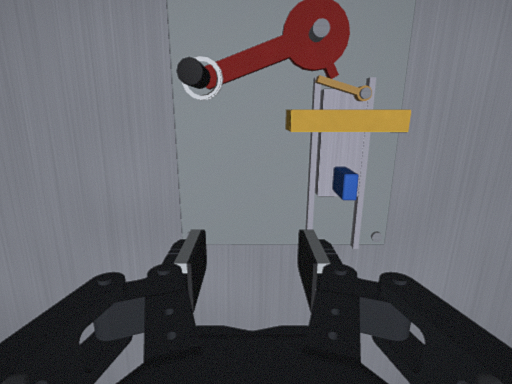

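The slider is home: tab at (346,184) with its nose past the bridge strap at (348,121). The post top is at (190,71), matching the expected (0.451, -0.027). I'll move above it and turn the jaws to close along drive y.

Call:
servo_tool([
  {"x": 0.3, "y": -0.2, "z": 0.0, "roll": 0.09},
  {"x": 0.6, "y": -0.4, "z": 0.0, "roll": 0.18},
  {"x": 0.92, "y": -0.46, "z": 0.0, "roll": 0.27},
  {"x": 0.92, "y": -0.46, "z": 0.0, "roll": 0.36},
  {"x": 0.92, "y": -0.46, "z": 0.0, "roll": 0.45},
  {"x": 0.92, "y": -0.46, "z": 0.0, "roll": 0.54},
  {"x": 0.92, "y": -0.46, "z": 0.0, "roll": 0.63},
  {"x": 0.92, "y": -0.46, "z": 0.0, "roll": 0.72},
  {"x": 0.92, "y": -0.46, "z": 0.0, "roll": 0.785},
  {"x": 0.92, "y": -0.46, "z": 0.0, "roll": 0.785},
])

```text
t: 10.72
ee_pos: [0.4539, -0.0281, 0.1722]
eef_rot: [[1.0, 0.02, -0.002], [0.02, -1.0, 0.001], [-0.002, -0.001, -1.0]]
wrist_force: [0.0, 0.4, -0.4]
finger_gap: 0.548
grasp_force: 0.0
```

```bash
python3 - <<'E'
from h import *
s=bot.state();w=bot.snapshot("wrist");cv2.imwrite("pics/w4.png",w[...,::-1])
print(s["ee_pos"],s["eef_rot"].round(3),s["joint_pos"][5])
for uv in((190,150),(190,200)): print(ray("wrist",uv,.1,s).round(4))
for p in((.451,-.027,.1),):
  m=bot.camera_model("wrist");T=m["tool_from_camera"];q=T[:3,:3].T@(s["eef_rot"].T@(np.array(p)-s["ee_pos"])-T[:3,3]);f=192/np.tan(np.radians(m["fov_y"]/2));print("post pred px",m["cx"]+f*q[0]/-q[2],m["cy"]-f*q[1]/-q[2])
E
```

```text
[ 0.45393555 -0.02812141  0.17217718] [[ 1.     0.02  -0.002]
 [ 0.02  -1.     0.001]
 [-0.002 -0.001 -1.   ]] 1.2265825355045343
[0.4905 0.0214 0.1   ]
[0.4489 0.0229 0.1   ]
post pred px 250.1290588618095 198.7139283844181
```

View pics/w4.png

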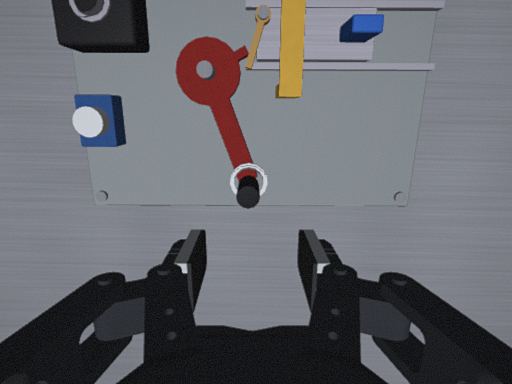

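The wrist view shows the post top at (247,198), within 3 px of prediction. I'll descend over it and grip.

Call:
servo_tool([
  {"x": -0.02, "y": -0.03, "z": 0.4, "roll": 0.0},
  {"x": -0.02, "y": -0.03, "z": 0.8, "roll": 0.0},
  {"x": -0.02, "y": -0.03, "z": 0.8, "roll": 0.0},
  {"x": -0.02, "y": -0.03, "z": 0.8, "roll": 0.0},
])

```text
t: 11.28
ee_pos: [0.4526, -0.0256, 0.0942]
eef_rot: [[1.0, 0.02, 0.001], [0.02, -1.0, -0.0], [0.001, 0.0, -1.0]]
wrist_force: [-0.3, -0.2, 1.0]
finger_gap: 0.549
grasp_force: 0.0
```

Call:
servo_tool([
  {"x": 0.0, "y": 0.0, "z": 0.2, "roll": 0.0},
  {"x": 0.0, "y": 0.0, "z": 0.46, "roll": 0.0},
  {"x": 0.0, "y": 0.0, "z": 0.46, "roll": 0.0},
])

```text
t: 11.65
ee_pos: [0.4516, -0.0254, 0.0475]
eef_rot: [[1.0, 0.019, -0.001], [0.019, -1.0, 0.0], [-0.001, -0.0, -1.0]]
wrist_force: [-0.2, -0.4, 0.2]
finger_gap: 0.551
grasp_force: 0.0
```

Call:
servo_tool([
  {"x": 0.0, "y": 0.0, "z": 0.0, "roll": 0.0},
  {"x": 0.0, "y": 0.0, "z": 0.0, "roll": 0.0},
  {"x": 0.0, "y": 0.0, "z": 0.0, "roll": 0.0},
  {"x": 0.0, "y": 0.0, "z": 0.0, "roll": 0.0},
  {"x": 0.0, "y": 0.0, "z": 0.0, "roll": 0.0},
], grip=1.0, squeeze=30)

```text
t: 12.28
ee_pos: [0.4532, -0.0249, 0.0491]
eef_rot: [[1.0, 0.019, 0.003], [0.019, -1.0, 0.001], [0.003, -0.001, -1.0]]
wrist_force: [-0.4, 5.0, 6.0]
finger_gap: 0.223
grasp_force: 29.2
```

The post is gripped (19 mm, 29 N). I'll push along the arc to about 0.6 rad.

Call:
servo_tool([
  {"x": -0.02, "y": -0.07, "z": 0.0, "roll": 0.0},
  {"x": -0.04, "y": -0.14, "z": 0.0, "roll": 0.0},
  {"x": -0.06, "y": -0.22, "z": 0.0, "roll": 0.0},
  {"x": -0.07, "y": -0.3, "z": 0.0, "roll": 0.0},
  {"x": -0.07, "y": -0.38, "z": 0.0, "roll": 0.0},
  {"x": -0.07, "y": -0.46, "z": 0.0, "roll": 0.0},
  {"x": -0.06, "y": -0.53, "z": 0.0, "roll": 0.0},
  {"x": -0.05, "y": -0.6, "z": 0.0, "roll": 0.0},
  {"x": -0.04, "y": -0.64, "z": 0.0, "roll": 0.0},
  {"x": -0.04, "y": -0.67, "z": 0.0, "roll": 0.0},
  {"x": -0.04, "y": -0.67, "z": 0.0, "roll": 0.0},
  {"x": -0.04, "y": -0.67, "z": 0.0, "roll": 0.0},
  {"x": -0.04, "y": -0.67, "z": 0.0, "roll": 0.0},
])

```text
t: 13.9
ee_pos: [0.4461, 0.04, 0.0484]
eef_rot: [[1.0, 0.019, -0.001], [0.019, -1.0, -0.003], [-0.001, 0.003, -1.0]]
wrist_force: [-7.1, -8.6, 7.9]
finger_gap: 0.224
grasp_force: 30.4
```

```bash
python3 - <<'E'
from h import *
s=bot.state();w=bot.snapshot("wrist");t=bot.snapshot("top")
d=s["ee_pos"]-np.array([.5532,.0125,0]);print(s["ee_pos"],s["wrist_force"].round(1),s["grasp_force"],"ang est",np.pi+.3534-(np.arctan2(d[1],d[0])%(2*np.pi)-.0185),np.hypot(*d[:2]))
for a,q in blobs(w,(105,120,110),(125,255,255),(250,0,512,200),80): r=cv2.minAreaRect(q);print(r,ray("wrist",r[0],.066,s).round(4))
a=cv2.resize(w,None,fx=1.5,fy=1.5)[:400]
cv2.imwrite("pics/w5.png",a[...,::-1])
E
```

```text
[0.44611272 0.04002612 0.04839511] [-7.1 -8.6  7.9] 30.447838604450226 ang est 0.623497048566259 0.11056841287925136
```

View pics/w5.png

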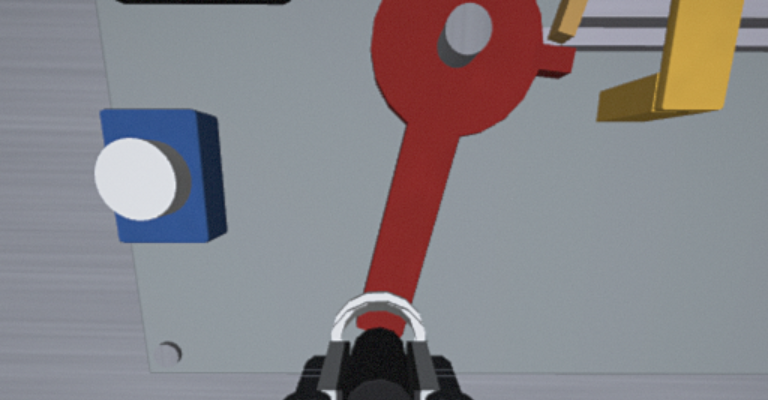

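The view shows the tooth at (558,60) past the pawl tip at (562,35), with a gap between them. The arm is at about 0.60 rad, under 9 N of spring load. A quick top-view check of the tab, then I'll let it settle and hand in.

Call:
servo_tool([
  {"x": 0.0, "y": 0.0, "z": 0.0, "roll": 0.0},
  {"x": 0.0, "y": 0.0, "z": 0.0, "roll": 0.0},
  {"x": 0.0, "y": 0.0, "z": 0.0, "roll": 0.0},
  {"x": 0.0, "y": 0.0, "z": 0.0, "roll": 0.0},
])

```text
t: 14.5
ee_pos: [0.4461, 0.0401, 0.0484]
eef_rot: [[1.0, 0.019, -0.001], [0.019, -1.0, -0.003], [-0.001, 0.003, -1.0]]
wrist_force: [-6.9, -7.8, 7.6]
finger_gap: 0.218
grasp_force: 30.4
```

```bash
python3 - <<'E'
from h import *
t=bot.snapshot("top")
for a,q in blobs(t,(105,120,50),(125,255,255),(300,165,355,215),10): r=cv2.minAreaRect(q);print(r,ray("top",r[0],.066).round(4))
h=cv2.resize(t[170:225,250:340],None,fx=8,fy=8,interpolation=cv2.INTER_CUBIC);cv2.imwrite("pics/t2.png",h[...,::-1])
E
```

```text
((319.5, 193.0), (4.0, 9.0), 90.0) [ 0.5915 -0.1194  0.066 ]
```

View pics/t2.png

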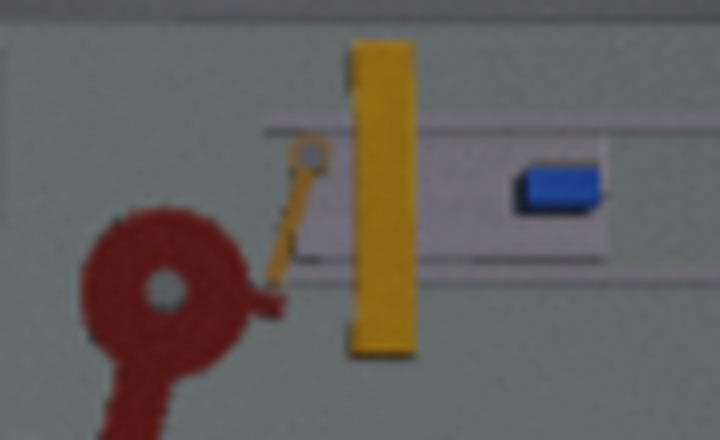

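The top view shows the tab still home at (560,187), and the pawl tip at (275,280) behind the tooth at (268,303). I'm handing the job in.

```bash
python3 -c "
from plant import bot
print(bot.finish_job())"
```

```text
the job is handed in; nothing more can be done
None
```

The job is handed in at about 14.5 s: the slider is home, the pawl has dropped in behind the tooth, and the gripper still holds the arm at about 0.60 rad; the hand-in returned no verdict.

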